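# Tuck the copper snow guard under the loose shingle and hold it down for gluing

### The arm

A 6-joint arm with a two-finger parallel gripper is mounted at the origin on the work surface. World frame = base frame: x ahead of the robot, y to its left, z up, the work surface at z = 0. Lengths are in m, angles in rad, forces in N, time in s.
With the tool pointing down it reaches from about 0.375 to 0.9 m from the base axis. Payload 3.1 kg.
Tool frame: the origin (TCP) lies at the very end of the fingers, on their centre line; the grasp point (between the pads) lies 19 mm behind it; z points along the fingers, y is the line along which they close (so a half turn about z gives the same grasp; the last joint's range is limited). The gripper opens to 85 mm and grips with 20 to 120 N. Pads are 22 mm wide; open, the fingers measure 114 mm over their backs; the gripper's body (76 mm by 85 mm) begins 54 mm behind the grasp point. The pads swing forward as they close: fully open they stand 13 mm farther back than shut.
Start: joints at [0.929, 0.527, 1.433, -0, 1.181, -0.178], TCP at [0.279, 0.559, 0.231] pointing down, gripper open.
Joint ranges: [-3.08, 3.08], [-0.75, 2.2], [0.22, 2.44], [-1.43, 4.57], [0, 2.65], [-2.85, 2.85]. Speed limits (rad/s): [2.79, 2.79, 3.14, 3.14, 3.14, 3.14].

### API

Orientations are given as a unit quaternion [x, y, z, w].
In Python, from bench import monitor, vision, job gives the robot as it stands. The module is installed in compiled form; this text tells all that it offers.
- The arm moves only by the tool move_arm, never from a script. Its argument "increments" is one flat list of numbers, 7 for each row, row after row: the shift along the world's x, y, z normalised to -1 to 1, where 1 is 25 mm, then the turn, a rotation vector about the world's x, y, z normalised to -1 to 1, where 1 is 4 degrees, then the finger opening in mm, from 0 to 85.4. A call has 1 to 8 rows; each row shifts and turns the commanded pose from where the row before left it; what a row does not reach is not made up. A row lasts 1/12 s, in which the tool goes at most 41.7 mm and 7.16 degrees, less where a joint would pass 70% of its speed; a pose out of reach is approached as far as the arm can. A call with a number of a shift or a turn outside -1 to 1 is refused whole. A call with a gripper value outside its range is refused whole. The fingers move at their own pace and stop on an object; "grip_force" is the grip in N (left out, the last holds). Time passes only in rows, so rows that do not move let the fingers close. It gives the time, the measured TCP pose, the force, the opening and the grip force at its end, in the units of the state.
- monitor.observe(): the state, without advancing time (a new reading comes with each control period).
- vision.capture(name): name is "scene" or "side" or "wrist"; returns the picture (400x640x3 uint8, red, green, blue); there is no depth.
- vision.camera_model(name): a dict with "intrinsics" (3x3 intrinsics, pixels), "R" (3x3) and "t" (3): a world point X has camera coordinates R X + t; the wrist camera has in their place "tool_from_camera" (4x4, takes a point from camera to tool coordinates, whose origin is the TCP and whose axes are the flange's). Camera axes: x right, y down, z forward; pixel columns grow to the right and rows downward; lengths in m; the calibration is good to about 2 mm. A picture is of the moment at which its call begins: read the wrist's pose just before it. camera_model takes no time and is no camera call.
- job.finish_job(): hands the job in; it is judged then, once.
Trained networks look in the newest picture that a camera, given by its name, has taken for a name from the list of things; names that differ only in an ending like _2 or _b are one class to them, and where a whole thing is asked for, a point or a joint stands for the part that bears it (a point fixed in the world has none). Each returns a list of dicts, best first, with "score" (0 to 1); they miss things now and then, are a little off and sometimes report something else, mostly with a low value. They report only what shows in the picture. A call takes as long as a camera call. They do not tell look-alikes from the thing itself.
- vision.spot_in(camera, label): "box" ([left, top, right, bottom] in pixels, round what is visible of it).
- vision.regions_of(camera, label): "mask" (400x640 bool, what is visible of it) and "box" ([left, top, right, bottom] in pixels, round what is visible of it).
The state is a dict: "time": time; "qpos": joint angles; "qd": joint speeds; "joint_torque": joint torques, N m; "tool_pos": TCP position; "tool_rot": TCP orientation; "ft_force": force on the tool from outside, world axes, zero at the start; "torque": the same for the moment, N m; "width": opening from 0.0 (shut) to 1.0 (fully open); "finger_force": force on a finger pad.
Only numpy, scipy, OpenCV 4.12 (cv2) and the standard library are available. Lean on these libraries where they do the work, as an engineer would, in place of code of your own. Each camera call takes 0.05 s, during which the arm holds its last target. There are 200 camera calls.

### The job

I am about to glue this snow guard into the roof section: lift the loose blue cap off the glue bottle and set it upright in the empty well of the wooden stand, so that the bottle is left standing open for me. Then pick up the copper snow guard and slide its flat leg squarely under the middle of the loose pale shingle, with at least 25 mm of it lapped under and without lifting the shingle. Finish while still gripping the snow guard and holding it pressed down flat on the roof boards (firmly, by more than its own weight, but not forced); leave everything else on the bench where it is.

Things in the scene. Friction and masses are not known exactly. Their poses are not given: they have to be found in the camera images.
- cap: blue, finely ribbed, hollow nozzle cap, 30 mm diameter, 44 mm tall, 15 g, sitting loosely over the nozzle of the white glue bottle (no thread, it just lifts off; lift it 40 mm to clear the nozzle). Origin at the centre of its open lower rim, z up; its closed top is 44 mm above the origin.
- bottle: white glue bottle, 42 mm diameter, body and shoulder 86 mm high, then a tapered nozzle up to 123 mm; loose, about 120 g, standing in the larger well of the wooden stand with 2.5 mm play. Origin at the centre of its base. The rim of its cap rests on the shoulder, 86 mm above this origin.
- stand: fixed block of pale wood, 80 mm (own x) by 164 mm (own y) by 26 mm high, with two round wells 14 mm deep. Origin at the centre of its underside on the bench. It may stand on either side of the roof section.
- cap_well (a point): centre of the floor of the stand's empty cap well: 37 mm diameter, floor 12 mm above the bench and 14 mm below the stand's top; 44 mm along the stand's +y from its centre.
- bottle_well (a point): centre of the floor of the stand's other well (47 mm diameter), where the glue bottle stands; 44 mm along the stand's -y from its centre.
- pad: fixed dark grey foam pad, 130 x 150 mm, 12 mm thick, on which the snow guard lies at the start. Origin at the centre of its underside.
- strip: snow guard: rigid copper angle, 110 mm long (own y), loose, 0.2 to 0.3 kg. Flat leg 3 mm thick, reaching 80 mm along own +x from mid-upstand. Upstand 40 mm tall: a 3 mm web, then from 16 to 40 mm above the underside a folded hem 9 mm thick (own x), to grip from above. Origin on the underside, straight below the middle of the upstand; z up when it lies flat.
- strip_edge (a point): middle of the snow guard's free leg edge, on its underside, 80 mm along the strip's +x from its origin: the edge to tuck under the shingle.
- roof: fixed section of shingle roof, level: dark boarding 280 mm (own x) by 270 mm (own y), top face 38 mm above the bench. Its near 120 mm (own -x) are bare, to lay and slide the snow guard on; then a course of three shingles 8 mm thick (tops 54 mm above the bench): the loose pale one, 140 mm wide, between two fixed dark ones; a fixed course laps their heads. Origin: centre of its underside; +x points in under the shingles.
- lap_line (a point): point on the boarding's top face straight below the middle of the loose shingle's butt (lower edge); axes as the roof's: +x in under the shingle, y along the butts, z up. All three butts form one straight line and overhang the boarding, leaving a gap 8 mm high and 45 mm deep; the starter course behind it is a solid stop 8 mm high.
- shingle (a joint): lift angle of the loose pale shingle, rad: 0 lying down as it should, growing as its butt rises (0.05 rad is about 6 mm at the butt). It weighs 65 g, pivots on nails at its head, 130 mm behind the butt, and falls back by its own weight.
- shingle_butt (a point): middle of the loose shingle's butt edge, on its underside, 8 mm above the boarding while it lies down.
- gourd: bystander: small tan gourd with dark bands, 90 mm across; origin at its base.
- jar_clear: bystander: clear jar with black lid, 48 mm diameter, 62 mm tall; origin at its base.
- jar_amber: bystander: amber jar with black lid, 42 mm diameter, 75 mm tall; origin at its base.
- brush: bystander: brush lying on the bench, origin on its underside.
- spatula: bystander: spatula lying on the bench, origin on its underside.
- spare_shingle: bystander: spare dark shingle, 135 x 90 x 8 mm, lying on the bench; origin at the centre of its underside.
- hammer: bystander: small hammer lying on the bench, origin on its underside.
Not all that is in view belongs to the job. Several things have the shape of the cap; the one meant has the colours described above.

How it is judged:
On the way, in this order (a step that is already met when the one before it is completed fails the run):
1. the blue cap stands upright in the stand's cap well, let go, and the bottle still stands in its own well (horizontal distance between cap and cap_well below 0.008 m and z of cap in the frame of cap_well between -0.004 and 0.004 m and angle between cap's own z axis and vertical below 0.15 rad and contact force between the fingers and cap below 0.1 N and angle between bottle's own z axis and vertical below 0.12 rad), for 0.2 s.
2. the edge of the snow guard has passed in under the butt of the loose shingle, which has stayed down (x of strip_edge in the frame of lap_line above 0.004 m and y of strip_edge in the frame of lap_line between -0.03 and 0.03 m and z of strip_edge in the frame of lap_line between -0.003 and 0.006 m), for 0.1 s.
At the end, for the whole second after the job is handed in: Cap upright on the floor of its well, let go; bottle upright in its own. Snow guard flat on the boarding (3 mm), at least 22 mm under the loose shingle, centred within 15 mm, square within 0.1 rad; shingle down (under 0.02 rad). Fingers still on it, it presses on the roof with 4 to 40 N, at rest (all of step 1 and horizontal distance between bottle and bottle_well below 0.01 m and x of strip_edge in the frame of lap_line above 0.022 m and y of strip_edge in the frame of lap_line between -0.015 and 0.015 m and angle between the x axis of strip and the x axis of roof, either way round below 0.1 rad and z of strip_edge in the frame of lap_line between -0.003 and 0.003 m and z of strip in the frame of lap_line between -0.003 and 0.003 m and value of joint shingle below 0.02 rad and contact force between strip and roof between 4 and 40 N and contact force between the fingers and strip above 2 N and linear speed of strip below 0.01 m/s); the arm keeps its last pose, push and grip.
It fails at once if the loose shingle is lifted by more than about 6 mm at its butt (value of joint shingle above 0.05 rad).
It fails at once if the glue bottle is tipped over (angle between bottle's own z axis and vertical above 0.5 rad).
It fails at once if a bystander is moved by more than 25 mm (distance of any of gourd, jar_clear, jar_amber, brush, spatula, spare_shingle, hammer from where it was at the start of the episode above 0.025 m).
It also fails if it takes over 56 s, if anything falls off the work surface, if the arm or the gripper's body presses on something with over 40 N, if the wrist force passes 120 N, or if a joint passes its speed limit or range.

## Working session

There is one attempt and no reset: what is moved stays moved. The work goes in short steps, Python scripts to look and compute and a tool call to move; the robot and the scene stay as the last step left them, time stands still between calls to the robot, and variables do not carry over. Pictures are saved under pics/ and viewed, at most 10 in all, crops included, and the job is handed in when it is done.

Besides the shell and the picture viewer there is one more tool, called after ">>>" as name(argument=value, ...), one argument or row to a line, values as JSON. move_arm: Moves the arm, as the interface text tells. Its arguments: {"type":"object","properties":{"increments":{"type":"array"},"grip_force":{"type":"number"}},"required":["increments"]}

```bash
mkdir -p pics; cat > h.py <<'E'
import numpy as np, cv2
from bench import monitor, vision, job
def cam(n):
    m=vision.camera_model(n); K=np.array(m["intrinsics"])
    if n=="wrist":
        from scipy.spatial.transform import Rotation as Ro
        s=monitor.observe(); T=np.eye(4);T[:3,:3]=Ro.from_quat(s["tool_rot"]).as_matrix();T[:3,3]=s["tool_pos"]
        W=T@np.array(m["tool_from_camera"]); R=W[:3,:3].T; return K,R,-R@W[:3,3]
    return K,np.array(m["R"]),np.array(m["t"])
def ray(c,uv,z):
    K,R,t=c; C=-R.T@t; d=R.T@np.linalg.inv(K)@np.array([uv[0],uv[1],1.]); return C+d*(z-C[2])/d[2]
def proj(c,X):
    K,R,t=c; p=K@(R@np.array(X,float)+t); return p[:2]/p[2]
def save(n,img): cv2.imwrite("pics/"+n+".png",img[:,:,::-1])
E
python3 - <<'E'
from h import *
np.set_printoptions(precision=3,suppress=True)
s=monitor.observe();print(s["time"],s["tool_rot"],s["width"],s["ft_force"])
ims=[]
for n in("scene","side"):
    im=vision.capture(n);save(n,im)
    c=cam(n);print(n,"C",-c[1].T@c[2])
    for l in("cap","bottle","stand","strip","roof","shingle","pad"):
        r=vision.spot_in(n,l);print(l,[(round(x["score"],2),np.round(x["box"]).astype(int).tolist()) for x in r[:4]])
E
```

```text
0.0 [ 0.229  0.973 -0.001 -0.   ] 0.9997795654472454 [-0.031 -0.686 -0.274]
scene C [1.251 0.135 1.097]
cap [(0.54, [405, 210, 443, 236]), (0.5, [198, 172, 209, 186]), (0.48, [178, 188, 191, 198])]
bottle [(0.66, [181, 198, 196, 213])]
stand [(0.77, [178, 196, 228, 224])]
strip [(0.62, [402, 208, 441, 241])]
roof [(0.6, [258, 185, 367, 283]), (0.59, [289, 218, 337, 248])]
shingle [(0.61, [288, 217, 335, 250])]
pad [(0.57, [394, 212, 446, 242])]
side C [ 0.291 -0.779  0.767]
cap [(0.92, [382, 320, 404, 349]), (0.83, [312, 372, 328, 400])]
bottle [(0.92, [377, 339, 401, 376])]
stand [(0.67, [329, 309, 412, 394]), (0.25, [322, 199, 365, 236])]
strip [(0.85, [260, 150, 294, 178]), (0.65, [331, 313, 412, 396])]
roof [(0.74, [384, 322, 402, 348]), (0.61, [282, 183, 397, 262])]
shingle []
pad [(0.67, [252, 156, 307, 190])]
```

View pics/scene.png

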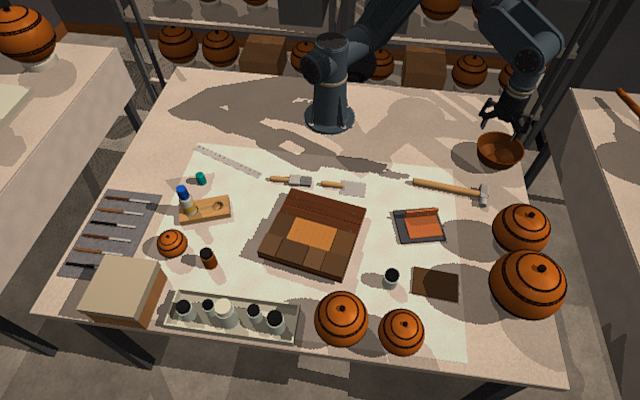

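View pics/side.png

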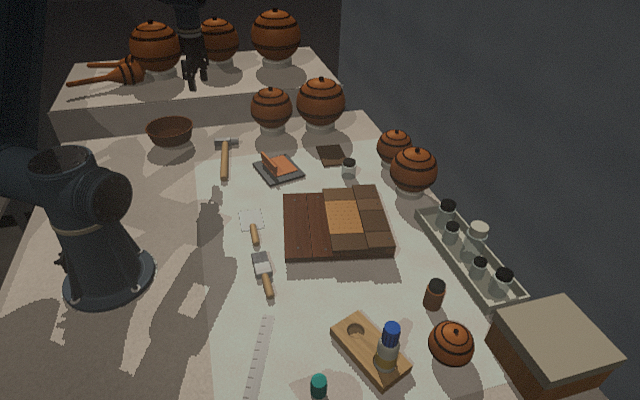

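The scene view shows the stand at (204,209), with the bottle and blue cap at (183,192). The roof is at (312,235), with the pale shingle at (312,233), and the copper guard is on its pad at (420,222).

There are two cap candidates. One is blue on the bottle: side (391,333), scene (183,192). The other is teal on the bench: side (318,385), scene (201,178). The blue one on the bottle fits the description. I'll confirm it in an enlarged crop.

```bash
python3 - <<'E'
from h import *
np.set_printoptions(precision=3,suppress=True)
a=cv2.imread("pics/side.png");b=cv2.imread("pics/scene.png")
r=lambda im,x,y,w,h,W,H:cv2.resize(im[y:y+h,x:x+w],(W,H),interpolation=cv2.INTER_CUBIC)
top=np.hstack([r(a,300,300,120,100,360,300),r(b,165,165,80,60,400,300)])
bot=np.hstack([r(b,380,195,72,60,360,300),r(a,245,140,80,60,400,300)])
cv2.imwrite("pics/crop1.png",np.vstack([top,bot]))
def tri(p,q):
    A=[]
    for n,u in(("scene",p),("side",q)):
        K,R,t=cam(n);P=K@np.c_[R,t];A+= [u[0]*P[2]-P[0],u[1]*P[2]-P[1]]
    X=np.linalg.svd(np.array(A))[2][-1];return X[:3]/X[3]
print("captop",tri((183,189),(391,326)))
S=cam("scene");D=cam("side")
print("roof corners scene z=.038/.054")
for uv,z in(((294,192),.05),((367,205),.05),((341,283-3),.054),((259,262),.054),((297,217),.054),((336,222),.054),((288,244),.054),((329,251),.054)):print(uv,ray(S,uv,z))
print("side"); 
for uv,z in(((324,202),.054),((361,198),.054),((330,248),.054),((283,195),.038),((284,260),.038)):print(uv,ray(D,uv,z))
E
```

```text
captop [ 0.553 -0.392  0.138]
roof corners scene z=.038/.054
(294, 192) [ 0.448 -0.064  0.05 ]
(367, 205) [0.469 0.185 0.05 ]
(341, 280) [0.751 0.128 0.054]
(259, 262) [ 0.727 -0.12   0.054]
(297, 217) [ 0.551 -0.036  0.054]
(336, 222) [0.553 0.091 0.054]
(288, 244) [ 0.654 -0.046  0.054]
(329, 251) [0.661 0.082 0.054]
side
(324, 202) [0.574 0.092 0.054]
(361, 198) [0.684 0.083 0.054]
(330, 248) [ 0.535 -0.091  0.054]
(283, 195) [0.472 0.175 0.038]
(284, 260) [ 0.418 -0.087  0.038]
```

View pics/crop1.png

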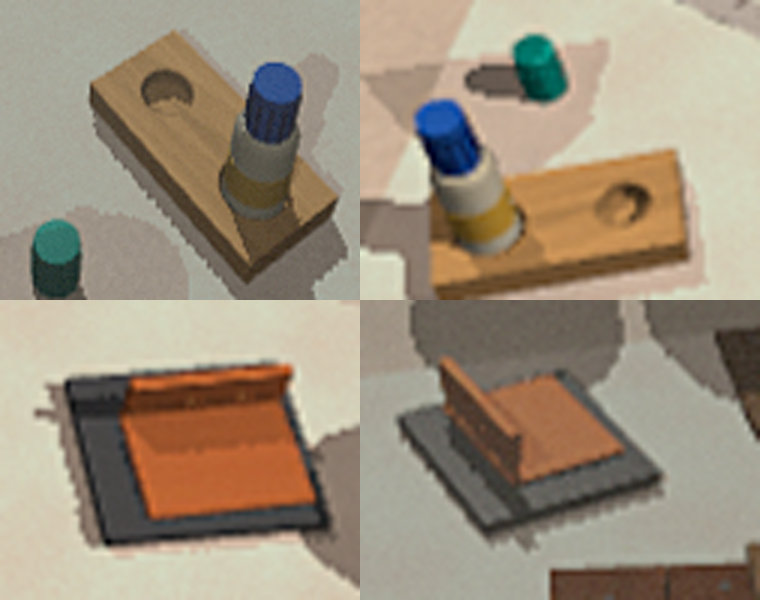

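The crop confirms it: the blue ribbed cap is on the bottle and the teal one is loose on the bench. The guard's upstand faces the robot and its leg points away, roughly along +x.

```bash
python3 - <<'E'
from h import *
np.set_printoptions(precision=3,suppress=True)
S=cam("scene");D=cam("side")
for n,z,p,q in(("well",.026,(218.2,205.6),(355.7,330)),("captop",.142,(181,187.4),(392,325)),("hemL",.052,(406,211.6),(277,167.6)),("hemR",.052,(438.2,209),(262,152.6)),("edgeL",.015,(410.4,238.6),(297.6,170.4)),("edgeR",.015,(443.2,235),(285,155))):
    print(n,ray(S,p,z),ray(D,q,z))
print(vision.camera_model("wrist"))
for l,n in(("gourd","scene"),("hammer","scene"),("jar_amber","scene"),("jar_clear","scene"),("brush","scene"),("spatula","scene")):
    x=vision.spot_in(n,l); 
    if x: b=x[0]["box"];print(l,b,ray(S,((b[0]+b[2])/2,b[3]),0))
E
```

```text
well [ 0.523 -0.312  0.026] [ 0.524 -0.314  0.026]
captop [ 0.55  -0.398  0.142] [ 0.555 -0.394  0.142]
hemL [0.479 0.313 0.052] [0.48  0.305 0.052]
hemR [0.454 0.418 0.052] [0.45  0.408 0.052]
edgeL [0.557 0.334 0.015] [0.554 0.327 0.015]
edgeR [0.529 0.44  0.015] [0.534 0.434 0.015]
{'intrinsics': array([[312.299,   0.   , 319.142],
       [  0.   , 312.299, 195.188],
       [  0.   ,   0.   ,   1.   ]]), 'tool_from_camera': array([[-0.   , -0.954, -0.3  ,  0.078],
       [ 1.   , -0.   ,  0.   ,  0.   ],
       [-0.   , -0.3  ,  0.954, -0.143],
       [ 0.   ,  0.   ,  0.   ,  1.   ]])}
gourd [160.3, 228.8, 185.0, 257.2] [ 0.72  -0.406  0.   ]
hammer [410.3, 178.7, 489.5, 207.6] [0.403 0.472 0.   ]
jar_amber [288.7, 219.6, 334.3, 247.6] [0.626 0.022 0.   ]
jar_clear [176.9, 186.7, 191.7, 197.6] [ 0.488 -0.45   0.   ]
brush [267.2, 177.6, 314.2, 187.2] [ 0.39 -0.09  0.  ]
spatula [323.0, 181.1, 366.3, 195.7] [0.402 0.106 0.   ]
```

>>> move_arm(
  increments=[0.5, -0.88, 0.12, 0, 0, -0.46, 85, 0.5, -0.88, 0.12, 0, 0, -0.46, 85, 0.5, -0.88, 0.12, 0, 0, -0.46, 85, 0.5, -0.88, 0.12, 0, 0, -0.46, 85, 0.5, -0.88, 0.12, 0, 0, -0.46, 85, 0.5, -0.88, 0.12, 0, 0, -0.46, 85, 0.5, -0.88, 0.12, 0, 0, -0.46, 85, 0.5, -0.88, 0.12, 0, 0, -0.46, 85],
)

```text
time: 1.77
tool_pos: [0.3795, 0.3822, 0.2556]
tool_rot: [0.353, 0.936, 0.0, 0.0]
ft_force: [-0.3, -0.0, 0.3]
width: 0.996
finger_force: 0.0
```

>>> move_arm(
  increments=[0.5, -0.88, 0.12, 0, 0, -0.46, 85, 0.5, -0.88, 0.12, 0, 0, -0.46, 85, 0.5, -0.88, 0.12, 0, 0, -0.46, 85, 0.5, -0.88, 0.12, 0, 0, -0.46, 85, 0.5, -0.88, 0.12, 0, 0, -0.46, 85, 0.5, -0.88, 0.12, 0, 0, -0.46, 85, 0.5, -0.88, 0.12, 0, 0, -0.46, 85, 0.5, -0.88, 0.12, 0, 0, -0.46, 85],
)

```text
time: 2.43
tool_pos: [0.4795, 0.2061, 0.2796]
tool_rot: [0.47, 0.883, 0.0, 0.0]
ft_force: [0.5, 0.1, 0.5]
width: 0.995
finger_force: 0.0
```

>>> move_arm(
  increments=[0.5, -0.88, 0.12, 0, 0, -0.46, 85, 0.5, -0.88, 0.12, 0, 0, -0.46, 85, 0.5, -0.88, 0.12, 0, 0, -0.46, 85, 0.5, -0.88, 0.12, 0, 0, -0.46, 85, 0.5, -0.88, 0.12, 0, 0, -0.46, 85, 0.5, -0.88, 0.12, 0, 0, -0.46, 85, 0.5, -0.88, 0.12, 0, 0, -0.46, 85, 0, 0, 0, 0, 0, 0, 85],
)

```text
time: 3.1
tool_pos: [0.5696, 0.0492, 0.3011]
tool_rot: [0.567, 0.824, 0.0, 0.002]
ft_force: [0.6, -0.1, 0.7]
width: 0.992
finger_force: 0.0
```

```bash
python3 - <<'E'
from h import *
np.set_printoptions(precision=3,suppress=True)
c=cam("wrist");np.savez("roof.npz",K=c[0],R=c[1],t=c[2]);im=vision.capture("wrist");save("roofw",im)
for l in("shingle","roof"):
    for r in vision.regions_of("wrist",l):
        q=cv2.boxPoints(cv2.minAreaRect(np.argwhere(r["mask"])[:,::-1].astype(np.float32)))
        print(l,r["score"],q.tolist(),[ray(c,p,.054)[:2] for p in q])
print(monitor.observe()["tool_pos"],monitor.observe()["ft_force"])
E
```

```text
shingle 0.82 [[278.6922912597656, 214.4615478515625], [339.1538391113281, 123.76921844482422], [399.6153869628906, 164.076904296875], [339.1538391113281, 254.76922607421875]] [array([ 0.545, -0.038]), array([0.576, 0.101]), array([0.667, 0.081]), array([ 0.643, -0.065])]
roof 0.98 [[166.58929443359375, 194.01394653320312], [282.24658203125, 21.13677215576172], [476.12042236328125, 150.84112548828125], [360.463134765625, 323.7182922363281]] [array([ 0.399, -0.063]), array([0.475, 0.182]), array([0.749, 0.131]), array([ 0.717, -0.162])]
[0.566 0.053 0.3  ] [-0.716 -0.041 -0.76 ]
```

View pics/roofw.png

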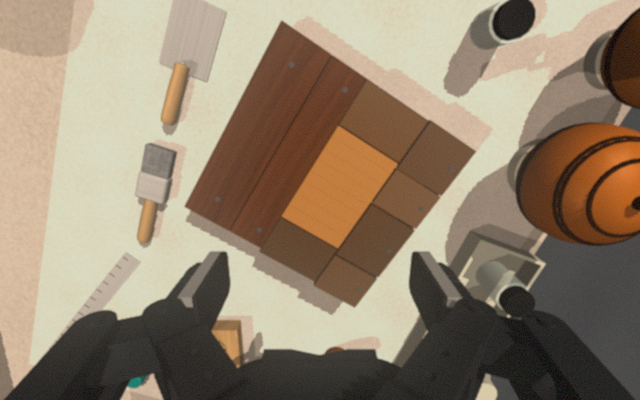

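The wrist view shows the pale shingle with its butt corners at (281,215) and (340,125), and the near boarding corners at (186,206) and (283,22). Next I'll go over the cap.

>>> move_arm(
  increments=[-0.03, -1, -0.1, 0, 0, 0, 85, -0.03, -1, -0.1, 0, 0, 0, 85, -0.03, -1, -0.1, 0, 0, 0, 85, -0.03, -1, -0.1, 0, 0, 0, 85, -0.03, -1, -0.1, 0, 0, 0, 85, -0.03, -1, -0.1, 0, 0, 0, 85, -0.03, -1, -0.1, 0, 0, 0, 85, -0.03, -1, -0.1, 0, 0, 0, 85],
)

```text
time: 3.92
tool_pos: [0.5599, -0.146, 0.2801]
tool_rot: [0.564, 0.826, 0.0, -0.001]
ft_force: [-0.2, 0.8, 0.2]
width: 0.993
finger_force: 0.0
```

>>> move_arm(
  increments=[-0.03, -1, -0.2, 0, 0, 0, 85, -0.03, -1, -0.2, 0, 0, 0, 85, -0.03, -1, -0.2, 0, 0, 0, 85, -0.03, -1, -0.2, 0, 0, 0, 85, -0.03, -1, -0.2, 0, 0, 0, 85, -0.03, -1, -0.2, 0, 0, 0, 85, -0.03, -1, -0.2, 0, 0, 0, 85, -0.03, -0.5, -0.2, 0, 0, 0, 85],
)

```text
time: 4.58
tool_pos: [0.5546, -0.3356, 0.2399]
tool_rot: [0.565, 0.825, -0.0, 0.0]
ft_force: [0.5, 0.4, -0.3]
width: 0.993
finger_force: 0.0
```

>>> move_arm(
  increments=[-0.03, -1, -0.2, 0, 0, 0, 85, -0.03, -1, -0.2, 0, 0, 0, 85, 0, 0, 0, 0, 0, 0, 85, 0, 0, 0, 0, 0, 0, 85],
)

```text
time: 4.92
tool_pos: [0.5528, -0.3836, 0.2294]
tool_rot: [0.565, 0.825, 0.001, -0.001]
ft_force: [0.1, 0.7, 0.1]
width: 0.988
finger_force: 0.0
```

```bash
python3 - <<'E'
from h import *
np.set_printoptions(precision=4,suppress=True)
d=np.load("roof.npz");c=(d["K"],d["R"],d["t"])
for uv,z in(((281,215),.054),((340,125),.054),((363,87),.054),((259,248),.054),((186,206),.038),((283,22),.038)):print(uv,ray(c,uv,z)[:2])
c=cam("wrist");im=vision.capture("wrist");save("capw",im)
hsv=cv2.cvtColor(im,cv2.COLOR_RGB2HSV)
for r in vision.regions_of("wrist","cap")[:4]:
    b=r["box"];m=r["mask"];ys,xs=np.nonzero(m);print(r["score"],np.round(b),np.median(im[m],0),ray(c,(xs.mean(),ys.mean()),.142))
print(monitor.observe()["tool_pos"],monitor.observe()["tool_rot"])
print("proj captop",proj(c,(.553,-.396,.142)),"well",proj(c,(.524,-.313,.026)))
E
```

```text
(281, 215) [ 0.5483 -0.0378]
(340, 125) [0.5778 0.0996]
(363, 87) [0.5867 0.15  ]
(259, 248) [ 0.5356 -0.095 ]
(186, 206) [ 0.422  -0.0783]
(283, 22) [0.4736 0.1836]
0.74 [178. 131. 217. 166.] [ 60. 112.  98.] [ 0.4504 -0.3764  0.142 ]
0.55 [292. 184. 333. 236.] [ 57.  83. 139.] [ 0.5509 -0.3922  0.142 ]
[ 0.5531 -0.3824  0.2301] [ 0.5647  0.8253  0.0005 -0.0007]
proj captop [314.6397 215.861 ] well [318.5439  99.0351]
```

View pics/capw.png

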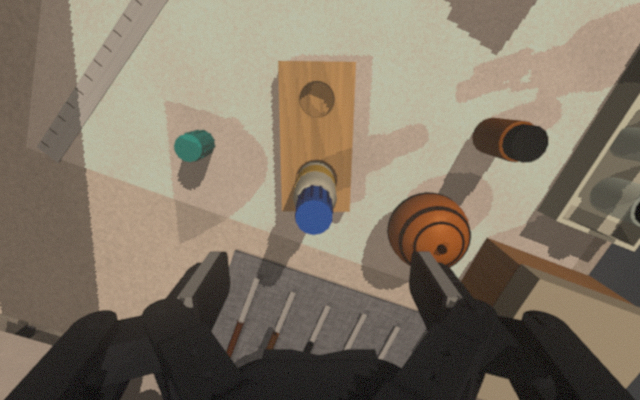

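The wrist view has the blue cap top at (314,216), the empty well at (317,99) and the teal decoy at (194,146). All agree with my predictions to about 1 px. I'll descend on the cap.

>>> move_arm(
  increments=[0, -0.54, 0, 0, 0, 0, 60, 0, 0, -0.6, 0, 0, 0, 60, 0, 0, -0.8, 0, 0, 0, 60, 0, 0, -0.8, 0, 0, 0, 60, 0, 0, -0.8, 0, 0, 0, 60, 0, 0, -0.8, 0, 0, 0, 60, 0, 0, -0.78, 0, 0, 0, 60, 0, 0, 0, 0, 0, 0, 60],
  grip_force=20,
)

```text
time: 5.68
tool_pos: [0.5512, -0.3954, 0.1118]
tool_rot: [0.565, 0.825, 0.001, -0.004]
ft_force: [-1.3, 0.2, -0.5]
width: 0.703
finger_force: 0.0
```

>>> move_arm(
  increments=[0, 0, 0, 0, 0, 0, 20, 0, 0, 0, 0, 0, 0, 20, 0, 0, 0, 0, 0, 0, 20, 0, 0, 0, 0, 0, 0, 20, 0, 0, 0, 0, 0, 0, 20, 0, 0, 0, 0, 0, 0, 20],
  grip_force=20,
)

```text
time: 6.18
tool_pos: [0.5539, -0.3986, 0.1177]
tool_rot: [0.565, 0.825, -0.0, 0.002]
ft_force: [-0.3, -0.0, 5.1]
width: 0.342
finger_force: 20.1
```

>>> move_arm(
  increments=[0, 0, 0.4, 0, 0, 0, 20, 0, 0, 0.4, 0, 0, 0, 20, 0, 0, 0.5, 0, 0, 0, 20, 0, 0, 0.5, 0, 0, 0, 20, 0, 0, 0.5, 0, 0, 0, 20, 0, 0, 0.5, 0, 0, 0, 20, -0.3, 0.85, 0, 0, 0, 0, 20, -0.3, 0.85, 0, 0, 0, 0, 20],
)

```text
time: 6.85
tool_pos: [0.5388, -0.3567, 0.1881]
tool_rot: [0.566, 0.825, -0.0, 0.002]
ft_force: [-0.5, 0.1, -0.6]
width: 0.339
finger_force: 19.8
```

>>> move_arm(
  increments=[-0.3, 0.85, 0, 0, 0, 0, 20, -0.3, 0.78, 0, 0, 0, 0, 20, 0, 0, 0, 0, 0, 0, 20, 0, 0, 0, 0, 0, 0, 20],
)

```text
time: 7.18
tool_pos: [0.5231, -0.3139, 0.187]
tool_rot: [0.565, 0.825, -0.0, 0.001]
ft_force: [-0.7, -0.6, 0.4]
width: 0.34
finger_force: 19.8
```

```bash
python3 - <<'E'
from h import *
np.set_printoptions(precision=4,suppress=True)
c=cam("wrist");im=vision.capture("wrist");s=monitor.observe();print(s["tool_pos"],s["width"],s["finger_force"])
print("well",proj(c,(.5235,-.3133,.026)))
sc=vision.capture("side");scn=vision.capture("scene")
r=lambda im,x,y,w,h,W,H:cv2.resize(im[y:y+h,x:x+w],(W,H),interpolation=cv2.INTER_CUBIC)
save("held",np.vstack([r(im,220,120,200,150,800,0+300)[:, :],np.hstack([r(sc,310,260,120,90,400,300),r(scn,165,140,80,60,400,300)])]))
E
```

```text
[ 0.5237 -0.3151  0.1869] 0.33864524737431 19.82478195335716
well [320.3388 177.7034]
```

View pics/held.png

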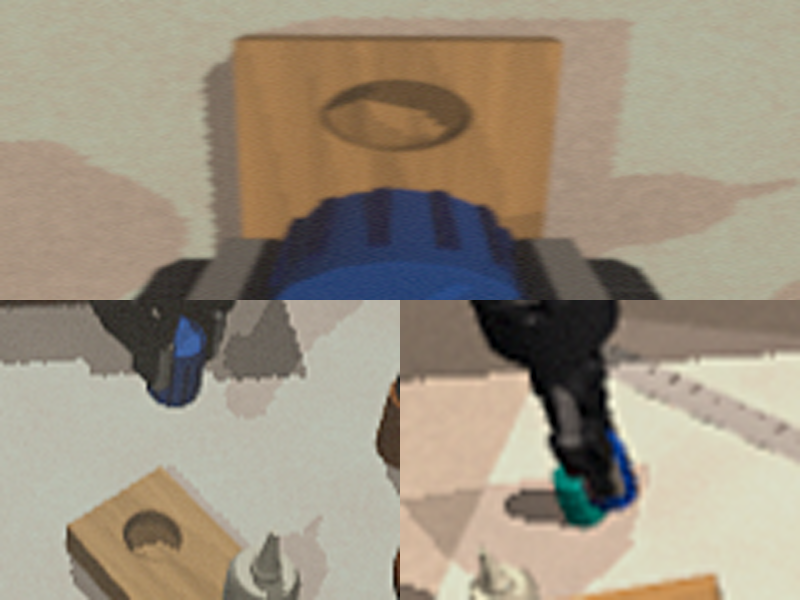

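The crop shows the cap held upright, the bottle nozzle open, and the well at wrist (319,178). The well is where I predicted within 1 px. I'll check the cap's front edge before lowering.

```bash
python3 - <<'E'
from h import *
c=cam("wrist");s=monitor.observe();p=np.array([.5232,-.3135,s["tool_pos"][2]]);n=np.array([-np.sin(.363),np.cos(.363),0])
for z in(-.0197,.0243):
    e=np.array([0,0,z]);print(proj(c,p+e+.015*n),proj(c,p+e+.011*n),proj(c,p+e+.019*n))
E
```

```text
[320.91814671 210.73616854] [320.86394049 217.44202218] [320.97311288 203.93630336]
[321.56770178 247.22457494] [321.49047091 255.71603663] [321.6463636 238.5757818]
```

>>> move_arm(
  increments=[-0.05, 0.06, -0.7, 0, 0, 0, 20, 0, 0, -0.9, 0, 0, 0, 20, 0, 0, -0.9, 0, 0, 0, 20, 0, 0, -0.9, 0, 0, 0, 20, 0, 0, -0.9, 0, 0, 0, 20, 0, 0, -0.6, 0, 0, 0, 20, 0, 0, -0.5, 0, 0, 0, 20, 0, 0, -0.3, 0, 0, 0, 20],
)

```text
time: 8.0
tool_pos: [0.5216, -0.3136, 0.0416]
tool_rot: [0.566, 0.825, 0.0, -0.001]
ft_force: [0.2, -0.6, -0.5]
width: 0.338
finger_force: 19.8
```

>>> move_arm(
  increments=[0, 0, -0.2, 0, 0, 0, 20, 0, 0, -0.16, 0, 0, 0, 20, 0, 0, -0.08, 0, 0, 0, 20, 0, 0, 0, 0, 0, 0, 20],
)

```text
time: 8.33
tool_pos: [0.522, -0.3132, 0.0326]
tool_rot: [0.565, 0.825, -0.0, 0.0]
ft_force: [0.3, -0.4, -0.6]
width: 0.34
finger_force: 19.8
```

>>> move_arm(
  increments=[0, 0, -0.04, 0, 0, 0, 20, 0, 0, 0, 0, 0, 0, 20, 0, 0, 0, 0, 0, 0, 50, 0, 0, 0, 0, 0, 0, 50, 0, 0, 0, 0, 0, 0, 50, 0, 0, 0.4, 0, 0, 0, 55, 0, 0, 0.8, 0, 0, 0, 60, 0, 0, 1, 0, 0, 0, 70],
)

```text
time: 9.0
tool_pos: [0.5207, -0.3121, 0.086]
tool_rot: [0.565, 0.825, 0.0, -0.002]
ft_force: [0.5, -0.3, 0.1]
width: 0.815
finger_force: 0.0
```

>>> move_arm(
  increments=[0, 0, 1, 0, 0, 0, 85, 0, 0, 1, 0, 0, 0, 85, 0, 0, 1, 0, 0, 0, 85, 0, 0, 1, 0, 0, 0, 85, 0, 0.4, 1, 0, 0, 0, 85],
)

```text
time: 9.42
tool_pos: [0.5219, -0.3045, 0.2136]
tool_rot: [0.566, 0.825, -0.0, 0.001]
ft_force: [0.6, 0.4, 0.2]
width: 0.993
finger_force: 0.0
```

```bash
python3 - <<'E'
from h import *
np.set_printoptions(precision=4,suppress=True)
s=monitor.observe();print(s["time"],s["tool_pos"],s["tool_rot"])
c=cam("wrist");im=vision.capture("wrist");sc=vision.capture("side")
r=lambda im,x,y,w,h,W,H:cv2.resize(im[y:y+h,x:x+w],(W,H),interpolation=cv2.INTER_CUBIC)
save("placed",np.hstack([r(im,220,100,200,200,400,400),r(sc,310,270,120,120,400,400)]))
print("cap top",proj(c,(.5225,-.3137,.056)),"side",proj(cam("side"),(.5225,-.3137,.056)))
E
```

```text
9.4167 [ 0.5219 -0.3045  0.2136] [ 0.5658  0.8246 -0.0005  0.0012]
cap top [317.0001 187.2351] side [356.2407 321.3627]
```

View pics/placed.png

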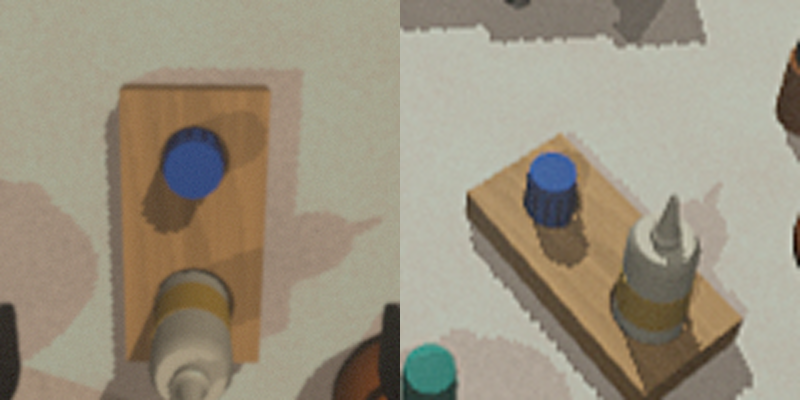

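The cap stands in its well (wrist (317,185), side (356,321)) with the bottle open beside it. Next, the guard.

>>> move_arm(
  increments=[-0.08, 0.98, 0, 0, 0, -0.05, 85, -0.08, 0.98, 0, 0, 0, -0.05, 85, -0.08, 0.98, 0, 0, 0, -0.05, 85, -0.08, 0.98, 0, 0, 0, -0.05, 85, -0.08, 0.98, 0, 0, 0, -0.05, 85, -0.08, 0.98, 0, 0, 0, -0.05, 85, -0.08, 0.98, 0, 0, 0, -0.05, 85, -0.08, 0.98, 0, 0, 0, -0.05, 85],
)

```text
time: 10.18
tool_pos: [0.505, -0.1057, 0.211]
tool_rot: [0.577, 0.817, -0.0, -0.001]
ft_force: [0.4, -0.1, 0.0]
width: 0.993
finger_force: 0.0
```

>>> move_arm(
  increments=[-0.08, 0.98, 0, 0, 0, -0.05, 85, -0.08, 0.98, 0, 0, 0, -0.05, 85, -0.08, 0.98, 0, 0, 0, -0.05, 85, -0.08, 0.98, 0, 0, 0, -0.05, 85, -0.08, 0.98, 0, 0, 0, -0.05, 85, -0.08, 0.98, 0, 0, 0, -0.05, 85, -0.08, 0.98, 0, 0, 0, -0.05, 85, -0.08, 0.98, 0, 0, 0, -0.05, 85],
)

```text
time: 10.85
tool_pos: [0.489, 0.0901, 0.2111]
tool_rot: [0.588, 0.809, -0.0, -0.0]
ft_force: [-0.2, -0.1, 0.7]
width: 0.999
finger_force: 0.0
```

>>> move_arm(
  increments=[-0.08, 0.98, 0, 0, 0, -0.05, 85, -0.08, 0.98, 0, 0, 0, -0.05, 85, -0.08, 0.98, 0, 0, 0, -0.05, 85, -0.08, 0.98, 0, 0, 0, -0.05, 85, -0.08, 0.98, 0, 0, 0, -0.05, 85, -0.08, 0.98, 0, 0, 0, -0.05, 85, -0.08, 0.98, 0, 0, 0, -0.05, 85, -0.08, 0.98, 0, 0, 0, -0.05, 85],
)

```text
time: 11.52
tool_pos: [0.473, 0.286, 0.2109]
tool_rot: [0.599, 0.801, -0.001, -0.0]
ft_force: [0.5, 0.5, 0.1]
width: 0.996
finger_force: 0.0
```

>>> move_arm(
  increments=[-0.08, 0.98, 0, 0, 0, -0.05, 85, -0.08, 0.98, 0, 0, 0, -0.05, 85, 0, 0, 0, 0, 0, 0, 85, 0, 0, 0, 0, 0, 0, 85],
)

```text
time: 11.85
tool_pos: [0.469, 0.3347, 0.2108]
tool_rot: [0.601, 0.799, -0.001, -0.0]
ft_force: [0.6, 0.1, 0.7]
width: 0.997
finger_force: 0.0
```

```bash
python3 - <<'E'
from h import *
np.set_printoptions(precision=4,suppress=True)
s=monitor.observe();print(s["time"],s["tool_pos"],s["tool_rot"])
c=cam("wrist");np.savez("strip.npz",K=c[0],R=c[1],t=c[2]);im=vision.capture("wrist");save("stripw",im)
for X in((.4795,.309,.052),(.452,.413,.052),(.5555,.33,.015),(.5315,.437,.015)):print(proj(c,X))
E
```

```text
11.85 [0.469  0.3347 0.2108] [ 0.601   0.7992 -0.0005 -0.0001]
[322.9196 204.8099]
[325.9941  94.4792]
[391.8718 194.8713]
[405.7149  93.724 ]
```

View pics/stripw.png

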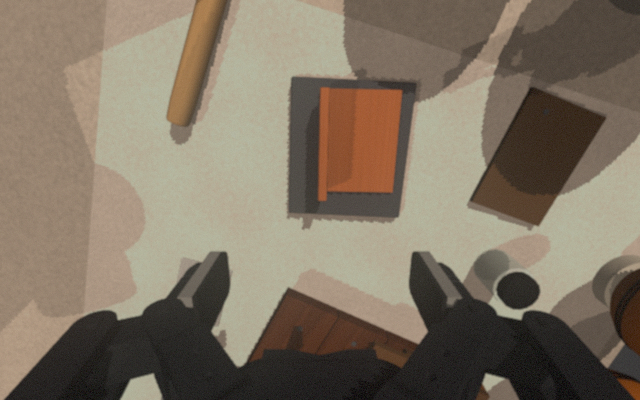

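The wrist view shows the guard's hem top running from (324,88) to (323,201), and the free leg edge from (402,90) to (393,193).

```bash
python3 - <<'E'
from h import *
np.set_printoptions(precision=4,suppress=True)
d=np.load("strip.npz");c=(d["K"],d["R"],d["t"])
a=ray(c,(324.5,88),.052);b=ray(c,(323,201),.052);e=ray(c,(402,90),.015);f=ray(c,(393,193),.015)
print(a,b,np.linalg.norm(a-b),(a+b)/2,"yaw",np.degrees(np.arctan2(-(a-b)[0],(a-b)[1])))
print(e,f,np.linalg.norm(e-f),(e+f)/2,"yaw",np.degrees(np.arctan2(-(e-f)[0],(e-f)[1])))
E
```

```text
[0.4491 0.418  0.052 ] [0.4784 0.313  0.052 ] 0.10908031943691204 [0.4638 0.3655 0.052 ] yaw 15.602486640678004
[0.5265 0.4394 0.015 ] [0.556  0.3325 0.015 ] 0.11088331380831581 [0.5412 0.3859 0.015 ] yaw 15.395397840807162
```

>>> move_arm(
  increments=[-0.1, 0.62, -0.5, 0, 0, -0.08, 60, -0.1, 0.62, -0.5, 0, 0, -0.08, 50, 0, 0, -1, 0, 0, 0, 45, 0, 0, -1, 0, 0, 0, 45, 0, 0, -1, 0, 0, 0, 45, 0, 0, -1, 0, 0, 0, 45, 0, 0, -1, 0, 0, 0, 45, 0, 0, -0.6, 0, 0, 0, 45],
  grip_force=80,
)

```text
time: 12.57
tool_pos: [0.4637, 0.3627, 0.0438]
tool_rot: [0.607, 0.795, -0.002, -0.001]
ft_force: [-0.9, -0.4, 0.4]
width: 0.526
finger_force: 0.0
```

>>> move_arm(
  increments=[0, 0, -0.5, 0, 0, 0, 40, 0, 0, -0.38, 0, 0, 0, 40, 0, 0, 0, 0, 0, 0, 40, 0, 0, 0, 0, 0, 0, 40],
)

```text
time: 12.9
tool_pos: [0.465, 0.3646, 0.0244]
tool_rot: [0.607, 0.795, -0.0, -0.0]
ft_force: [-0.2, -0.3, 0.4]
width: 0.469
finger_force: 0.0
```

>>> move_arm(
  increments=[0, 0, 0, 0, 0, 0, 0, 0, 0, 0, 0, 0, 0, 0, 0, 0, 0, 0, 0, 0, 0, 0, 0, 0, 0, 0, 0, 0, 0, 0, 0, 0, 0, 0, 0, 0, 0, 0, 0, 0, 0, 0, 0, 0, 0.4, 0, 0, 0, 0, 0, 0, 0.4, 0, 0, 0, 0],
  grip_force=80,
)

```text
time: 13.57
tool_pos: [0.464, 0.3647, 0.0444]
tool_rot: [0.606, 0.795, -0.001, -0.0]
ft_force: [-0.2, -0.2, -2.8]
width: 0.089
finger_force: 78.6
```

```bash
python3 - <<'E'
from h import *
np.set_printoptions(precision=4,suppress=True)
d=np.load("roof.npz");c=(d["K"],d["R"],d["t"])
P=[ray(c,u,.054)[:2] for u in((281,215),(340,125),(363,87),(259,248))]
Q=[ray(c,u,.038)[:2] for u in((186,206),(283,22))]
v=P[2]-P[3];print("butt yaw",np.degrees(np.arctan2(-v[0],v[1])),"mid",(P[0]+P[1])/2,(P[2]+P[3])/2,np.linalg.norm(P[0]-P[1]),np.linalg.norm(v))
v=Q[1]-Q[0];print("board yaw",np.degrees(np.arctan2(-v[0],v[1])),"mid",(Q[0]+Q[1])/2,np.linalg.norm(v))
S=cam("scene");r=vision.regions_of("scene","shingle")
E
```

```text
butt yaw -11.774599725332754 mid [0.563  0.0309] [0.5611 0.0275] 0.14054157760323274 0.2503131326776096
board yaw -11.15071213840237 mid [0.4478 0.0526] 0.26690366030245705
```

>>> move_arm(
  increments=[0, 0, 0.8, 0, 0, 0, 0, 0, 0, 0.9, 0, 0, 0, 0, 0, 0, 0.9, 0, 0, 0, 0, 0, 0, 0.9, 0, 0, 0, 0, -0.03, -0.9, 0, 0, 0, -0.5, 0, -0.03, -0.9, 0, 0, 0, -0.5, 0, -0.03, -0.9, 0, 0, 0, -0.5, 0, -0.03, -0.9, 0, 0, 0, -0.5, 0],
)

```text
time: 14.28
tool_pos: [0.4614, 0.2743, 0.1324]
tool_rot: [0.661, 0.751, 0.0, 0.0]
ft_force: [0.2, -1.0, -1.6]
width: 0.089
finger_force: 78.7
```

>>> move_arm(
  increments=[-0.03, -0.9, 0, 0, 0, -0.5, 0, -0.03, -0.9, 0, 0, 0, -0.5, 0, -0.03, -0.9, 0, 0, 0, -0.5, 0, -0.03, -0.9, 0, 0, 0, -0.5, 0, -0.03, -0.9, 0, 0, 0, -0.5, 0, -0.03, -0.9, 0, 0, 0, -0.5, 0, -0.03, -0.9, 0, 0, 0, -0.5, 0, -0.03, -0.9, 0, 0, 0, -0.5, 0],
)

```text
time: 14.95
tool_pos: [0.4557, 0.094, 0.1323]
tool_rot: [0.759, 0.651, 0.0, 0.0]
ft_force: [0.5, 0.0, -2.3]
width: 0.089
finger_force: 78.7
```

>>> move_arm(
  increments=[-0.03, -0.9, 0, 0, 0, -0.5, 0, -0.03, -0.8, 0, 0, 0, -0.2, 0, 0, 0, 0, 0, 0, 0, 0, 0, 0, 0, 0, 0, 0, 0],
)

```text
time: 15.28
tool_pos: [0.4545, 0.0518, 0.1322]
tool_rot: [0.775, 0.632, 0.0, 0.0]
ft_force: [-0.2, 0.9, -1.5]
width: 0.087
finger_force: 78.7
```

```bash
python3 - <<'E'
from h import *
np.set_printoptions(precision=4,suppress=True)
s=monitor.observe();print(s["time"],s["tool_pos"],s["tool_rot"],s["ft_force"],s["width"],s["finger_force"])
c=cam("wrist");np.savez("roof2.npz",K=c[0],R=c[1],t=c[2]);im=vision.capture("wrist");save("over",im)
th=np.radians(-11.4);u=np.array([np.cos(th),np.sin(th),0]);v=np.array([-np.sin(th),np.cos(th),0]);L=np.array([.564,.030,.054])
print("pale butt corners",proj(c,L+.07*v),proj(c,L-.07*v),"butt end",proj(c,L+.135*v))
p=s["tool_pos"]*1.;p[2]-=.012-.003
print("leg edge",proj(c,p+.08*u+.055*v),proj(c,p+.08*u-.055*v))
E
```

```text
15.2833 [0.4545 0.0518 0.1322] [0.775  0.632  0.0003 0.0002] [-0.1813  0.9341 -1.5156] 0.08672658869394975 78.6754059791565
pale butt corners [483.8167 107.1065] [457.3985 284.9365] butt end [499.9686  -1.6174]
leg edge [485.4785 144.4126] [456.5228 330.6796]
```

View pics/over.png

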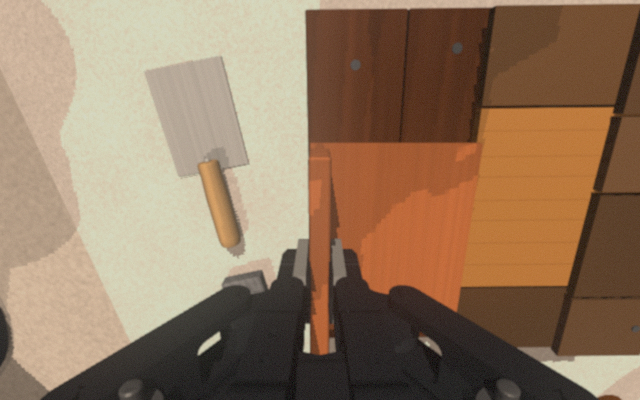

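The wrist view shows the leg over the bare boarding, with its edge from (481,142) to about (460,310). The pale shingle's butt corners are at (482,107) and (461,287), square to the leg. I'll lower it.

>>> move_arm(
  increments=[0, 0, -0.5, 0, 0, 0, 0, 0, 0, -0.7, 0, 0, 0, 0, 0, 0, -0.7, 0, 0, 0, 0, 0, 0, -0.6, 0, 0, 0, 0, 0, 0, -0.4, 0, 0, 0, 0, 0, 0, -0.1, 0, 0, 0, 0, 0, 0, 0, 0, 0, 0, 0],
)

```text
time: 15.92
tool_pos: [0.4539, 0.0534, 0.0563]
tool_rot: [0.774, 0.633, -0.0, -0.001]
ft_force: [-0.6, -0.4, -1.3]
width: 0.089
finger_force: 78.5
```

>>> move_arm(
  increments=[0, 0, -0.08, 0, 0, 0, 0, 0, 0, -0.06, 0, 0, 0, 0, 0, 0, 0, 0, 0, 0, 0],
)

```text
time: 16.17
tool_pos: [0.4546, 0.0527, 0.0537]
tool_rot: [0.774, 0.633, 0.0, 0.0]
ft_force: [-0.7, -0.9, -2.1]
width: 0.088
finger_force: 78.5
```

>>> move_arm(
  increments=[0, 0, -0.06, 0, 0, 0, 0, 0, 0, 0, 0, 0, 0, 0],
)

```text
time: 16.33
tool_pos: [0.4544, 0.0525, 0.0521]
tool_rot: [0.774, 0.633, 0.0, 0.0]
ft_force: [0.8, 0.1, -2.6]
width: 0.087
finger_force: 78.5
```

>>> move_arm(
  increments=[0, 0, -0.06, 0, 0, 0, 0, 0, 0, 0, 0, 0, 0, 0],
)

```text
time: 16.5
tool_pos: [0.4545, 0.0524, 0.0516]
tool_rot: [0.774, 0.633, 0.0, 0.0]
ft_force: [-0.9, 0.8, 10.7]
width: 0.083
finger_force: 80.5
```

>>> move_arm(
  increments=[0, 0, -0.05, 0, 0, 0, 0, 0, 0, 0, 0, 0, 0, 0],
)

```text
time: 16.67
tool_pos: [0.4545, 0.0525, 0.0516]
tool_rot: [0.774, 0.633, 0.001, 0.001]
ft_force: [-3.3, 0.5, 21.7]
width: 0.088
finger_force: 82.5
```

>>> move_arm(
  increments=[0, 0, 0.04, 0, 0, 0, 0, 0.2, -0.06, 0, 0, 0, 0, 0, 0.2, -0.06, 0, 0, 0, 0, 0, 0.2, -0.06, 0, 0, 0, 0, 0, 0.2, -0.06, 0, 0, 0, 0, 0, 0.15, -0.04, 0, 0, 0, 0, 0, 0, 0, 0, 0, 0, 0, 0],
)

```text
time: 17.25
tool_pos: [0.4705, 0.0472, 0.0516]
tool_rot: [0.774, 0.633, -0.005, -0.005]
ft_force: [-14.2, 3.9, 24.2]
width: 0.09
finger_force: 82.9
```

```bash
python3 - <<'E'
from h import *
np.set_printoptions(precision=4,suppress=True)
s=monitor.observe();print(s["time"],s["tool_pos"],s["tool_rot"],s["ft_force"],s["torque"])
c=cam("wrist");im=vision.capture("wrist")
sd=vision.capture("side");sn=vision.capture("scene")
r=lambda im,x,y,w,h,W,H:cv2.resize(im[y:y+h,x:x+w],(W,H),interpolation=cv2.INTER_CUBIC)
save("pre",np.vstack([r(im,280,60,300,200,800,300),np.hstack([r(sd,270,170,120,90,400,300),r(sn,270,180,100,75,400,300)])]))
th=np.radians(-11.4);u=np.array([np.cos(th),np.sin(th),0]);v=np.array([-np.sin(th),np.cos(th),0]);L=np.array([.564,.030,.054])
print("pale butt corners",proj(c,L+.07*v),proj(c,L-.07*v))
p=s["tool_pos"]*1.;p[2]=.041
print("leg edge",proj(c,p+.08*u+.055*v),proj(c,p+.08*u-.055*v),"hem",[proj(c,[*(p[:2]+k*v[:2]),.078]) for k in(.055,)])
E
```

```text
17.25 [0.4705 0.0472 0.0516] [ 0.7741  0.6331 -0.0047 -0.0054] [-14.1881   3.881   24.2038] [0.4962 1.5766 0.0641]
pale butt corners [541.8982 110.602 ] [489.113 366.603]
leg edge [485.7202 144.7884] [456.1817 330.5142] hem [array([321.0844, 158.8355])]
```

View pics/pre.png

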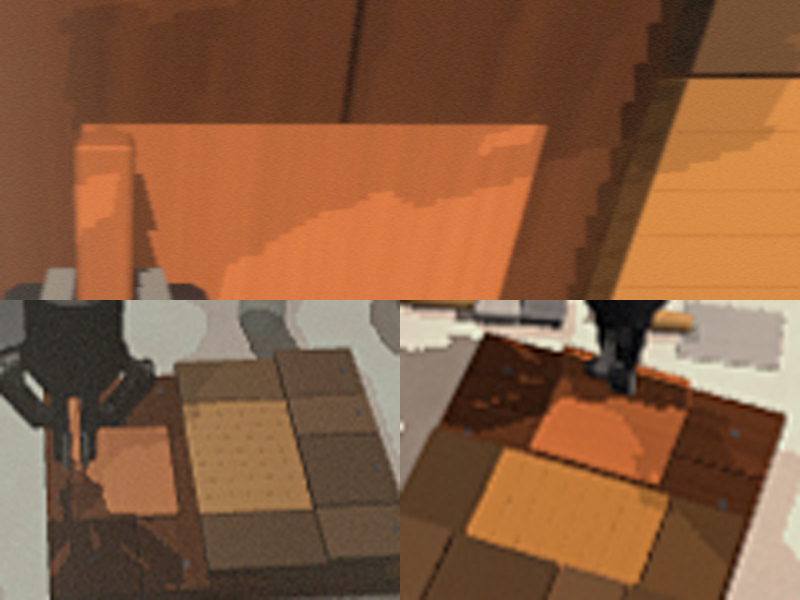

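The last picture shows the leg flat on the boarding, its edge corner at wrist (485,143) and the pale butt corner at (538,112). The edge is about 13–15 mm short of the butt and square to it. The press is heavier than I want for sliding, so I'll lighten it.

>>> move_arm(
  increments=[0, 0, 0.06, 0, 0, 0, 0, 0, 0, 0, 0, 0, 0, 0],
)

```text
time: 17.57
tool_pos: [0.4776, 0.0457, 0.0522]
tool_rot: [0.774, 0.633, 0.0, 0.0]
ft_force: [1.0, -0.2, -2.4]
width: 0.088
finger_force: 78.7
```

>>> move_arm(
  increments=[0, 0, 0.04, 0, 0, 0, 0, 0, 0, 0, 0, 0, 0, 0],
)

```text
time: 17.73
tool_pos: [0.4788, 0.0453, 0.0525]
tool_rot: [0.774, 0.633, 0.0, 0.0]
ft_force: [0.8, 0.1, -3.0]
width: 0.088
finger_force: 78.7
```

>>> move_arm(
  increments=[0.2, -0.04, 0, 0, 0, 0, 0, 0.2, -0.04, 0, 0, 0, 0, 0, 0.2, -0.04, 0, 0, 0, 0, 0, 0.2, -0.04, 0, 0, 0, 0, 0, 0, 0, 0, 0, 0, 0, 0],
)

```text
time: 18.15
tool_pos: [0.5003, 0.041, 0.0526]
tool_rot: [0.774, 0.633, 0.001, 0.001]
ft_force: [0.7, 0.2, -2.5]
width: 0.087
finger_force: 78.7
```

>>> move_arm(
  increments=[0.2, -0.04, 0, 0, 0, 0, 0, 0.2, -0.04, 0, 0, 0, 0, 0, 0.2, -0.04, 0, 0, 0, 0, 0, 0, 0, 0, 0, 0, 0, 0, 0, 0, 0, 0, 0, 0, 0],
)

```text
time: 18.57
tool_pos: [0.5134, 0.0384, 0.0526]
tool_rot: [0.774, 0.633, 0.0, 0.0]
ft_force: [0.3, 0.1, -2.2]
width: 0.09
finger_force: 78.7
```

```bash
python3 - <<'E'
from h import *
np.set_printoptions(precision=4,suppress=True)
P=np.mean([monitor.observe()["tool_pos"] for _ in range(3)],0);s=monitor.observe();print(s["time"],P,s["tool_rot"],s["ft_force"])
c=cam("wrist");im=vision.capture("wrist");cv2.imwrite("pics/fin.png",im[:,:,::-1])
th=np.radians(-11.4);u=np.array([np.cos(th),np.sin(th),0]);v=np.array([-np.sin(th),np.cos(th),0]);L=np.array([.564,.030,.038])
d=P-L;print("edge x",d@u+.08,"y",d@v)
h=cv2.cvtColor(im,cv2.COLOR_RGB2HSV)
# along lines between leg's side and the pale shingle, look for the butt: pixel colours along roof x at three y
for y in(-.03,.03,.04,.05):
    print(y,[(x,im[tuple(np.round(proj(c,L+u*x/1000+v*y+[0,0,.016])[::-1]).astype(int))].tolist()) for x in range(-14,11,2) if 0<=proj(c,L+u*x/1000+v*y+[0,0,.016])[1]<400])
E
```

```text
18.5667 [0.5134 0.0384 0.0526] [0.7743 0.6328 0.0001 0.0001] [ 0.3171  0.0763 -2.1701]
edge x 0.028750192907557114 y -0.0017690016538133636
-0.03 [(-14, [54, 37, 31]), (-12, [59, 41, 36]), (-10, [62, 46, 39]), (-8, [62, 47, 41]), (-6, [65, 50, 45]), (-4, [67, 56, 50]), (-2, [64, 51, 46]), (0, [65, 50, 45]), (2, [67, 50, 39]), (4, [63, 48, 43]), (6, [63, 46, 41]), (8, [64, 47, 43]), (10, [66, 49, 43])]
0.03 [(-14, [193, 107, 57]), (-12, [192, 106, 56]), (-10, [217, 121, 72]), (-8, [216, 122, 66]), (-6, [201, 112, 64]), (-4, [121, 68, 39]), (-2, [123, 80, 41]), (0, [193, 123, 65]), (2, [190, 122, 63]), (4, [192, 122, 60]), (6, [191, 122, 58]), (8, [191, 123, 65]), (10, [192, 125, 63])]
0.04 [(-14, [196, 109, 62]), (-12, [193, 108, 62]), (-10, [194, 109, 63]), (-8, [191, 108, 63]), (-6, [189, 107, 60]), (-4, [90, 58, 37]), (-2, [120, 78, 47]), (0, [190, 124, 64]), (2, [189, 122, 61]), (4, [188, 124, 59]), (6, [189, 124, 61]), (8, [189, 122, 62]), (10, [205, 132, 65])]
0.05 [(-14, [194, 108, 60]), (-12, [188, 104, 58]), (-10, [194, 109, 63]), (-8, [188, 107, 59]), (-6, [191, 105, 59]), (-4, [92, 61, 37]), (-2, [111, 70, 46]), (0, [191, 124, 63]), (2, [191, 125, 62]), (4, [190, 123, 63]), (6, [191, 122, 65]), (8, [191, 124, 65]), (10, [191, 122, 62])]
```

>>> move_arm(
  increments=[0.08, -0.016, 0, 0, 0, 0, 0, 0, 0, 0, 0, 0, 0, 0, 0, 0, -0.05, 0, 0, 0, 0, 0, 0, -0.05, 0, 0, 0, 0, 0, 0, 0, 0, 0, 0, 0, 0, 0, 0, 0, 0, 0, 0, 0, 0, 0, 0, 0, 0, 0],
)

```text
time: 19.2
tool_pos: [0.5152, 0.0381, 0.0516]
tool_rot: [0.774, 0.633, 0.0, 0.0]
ft_force: [-1.7, -1.2, 10.8]
width: 0.09
finger_force: 80.7
```

```bash
python3 - <<'E'
from h import *
np.set_printoptions(precision=4,suppress=True)
s=monitor.observe();print(s["tool_pos"],s["tool_rot"],s["ft_force"],s["finger_force"])
c=cam("wrist");im=vision.capture("wrist")
th=np.radians(-11.4);u=np.array([np.cos(th),np.sin(th),0]);v=np.array([-np.sin(th),np.cos(th),0]);L=np.array([.564,.030,.054])
for y in(.03,.05):print(y,[(x,im[tuple(np.round(proj(c,L+u*x/1000+v*y)[::-1]).astype(int))].tolist()) for x in range(-8,4,2)])
sd=vision.capture("side");D=cam("side")
print("cap",[(round(r["score"],2),np.round(r["box"])) for r in vision.spot_in("side","cap")],proj(D,(.5225,-.3137,.056)))
E
```

```text
[0.5152 0.0381 0.0516] [0.7742 0.6329 0.0004 0.0005] [-1.7364 -1.228  10.7779] 80.65778374671936
0.03 [(-8, [218, 119, 64]), (-6, [209, 117, 66]), (-4, [127, 77, 46]), (-2, [124, 81, 42]), (0, [191, 124, 65]), (2, [192, 123, 62])]
0.05 [(-8, [194, 108, 64]), (-6, [171, 97, 53]), (-4, [100, 58, 30]), (-2, [119, 77, 39]), (0, [188, 121, 62]), (2, [190, 118, 56])]
cap [(0.88, array([350., 314., 364., 337.])), (0.55, array([307., 370., 327., 400.]))] [356.2407 321.3627]
```

The guard presses with about 13 N and laps about 30 mm under the shingle, which is down. The cap and bottle are in place, so I'm handing in.

```bash
python3 -c "
from bench import job
print(job.finish_job())"
```

```text
the job is handed in; nothing more can be done
None
```

The job is handed in, and no verdict came back: the blue cap stands in its well with the bottle open, and the guard is still gripped, about 30 mm under the middle of the pale shingle (lying down) by my estimate, pressed flat with roughly 13 N.

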